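# Secure a well plate in the plate press

### The arm

A 6-joint arm with a two-finger parallel gripper is mounted at the origin on a cart in front of the work surface, level with it; the furniture and walls round the work are solid. World frame = base frame: x ahead of the robot, y to its left, z up, the work surface at z = 0. Lengths are in m, angles in rad, forces in N, time in s.
With the tool pointing down it reaches from about 0.35 to 0.85 m from the base axis. Payload 8.1 kg.
Tool frame: the origin (TCP) lies between the finger pads; the fingertips stand 11 mm ahead of it and the grasp point (between the pads) lies 8 mm behind it (robot.tips_ahead is the distance from the TCP to the fingertips, in m); z points along the fingers, y is the line along which they close (so a half turn about z gives the same grasp; the last joint's range is limited). The gripper opens to 93 mm and grips with 3 to 60 N. Pads are 15 mm wide; open, the fingers measure 128 mm over their backs; the gripper's body (75 mm by 188 mm) begins 65 mm behind the grasp point.
Start: joints at [1.149, 0.13, 1.488, -0, 1.523, -0.085], TCP at [0.198, 0.566, 0.23] pointing down, gripper open.
Joint ranges: [-2.96, 2.96], [-0.89, 2.26], [0.02, 2.5], [-1.34, 4.48], [0, 2.73], [-2.66, 2.66]. Speed limits (rad/s): [2.39, 2.39, 2.79, 3.14, 3.14, 3.14].

### API

Orientations are given as a rotation vector (axis times angle).
In Python, from plant import robot gives the robot as it stands. The module is installed in compiled form; this text tells all that it offers.
- The arm moves only by the tool move_arm, never from a script. Its argument "deltas" is one flat list of numbers, 7 for each row, row after row: the shift along the tool's x, y, z in m, then the turn, a rotation vector about the tool's x, y, z in rad, then the opening, from 0 (shut) to 1 (fully open). A call has 1 to 12 rows; each row is the pose to reach, as a shift and turn from the pose commanded when the call began, along the tool's axes at that moment; what a row does not reach only later rows make up. A row lasts 1/8 s, in which the tool goes at most 62.5 mm and 10.7 degrees, less where a joint would pass 70% of its speed; a pose out of reach is approached as far as the arm can. A call with a gripper value outside its range is refused whole. The fingers move at their own pace and stop on an object; "squeeze" is the grip in N (left out, the last holds). Time passes only in rows, so rows that repeat a pose let the fingers close. It gives the time, the measured TCP pose, the force, the opening and the grip force at its end, in the units of the state.
- robot.read_state(): the state, without advancing time (a new reading comes with each control period).
- robot.read_camera(name): name is "scene" or "top"; returns (picture, depth): 400x640x3 uint8, red, green, blue; 400x640 float32, m along the optical axis (not along the pixel's ray), 0 where there is no reading.
- robot.camera_model(name): a dict with "K" (3x3 intrinsics, pixels), "k1" (the pictures are not rectified: a ray, as slopes to the right and down, at radius r is drawn at 1 + k1 r^2 times it, then the intrinsics apply), "R" (3x3) and "t" (3): a world point X has camera coordinates R X + t. Camera axes: x right, y down, z forward; pixel columns grow to the right and rows downward; lengths in m; the calibration is good to about 2 mm. A picture is of the moment at which its call begins. camera_model takes no time and is no camera call.
- robot.close_job(): hands the job in; it is judged then, once.
Trained networks look in the newest picture that a camera, given by its name, has taken for a name from the list of things; names that differ only in an ending like _2 or _b are one class to them, and where a whole thing is asked for, a point or a joint stands for the part that bears it (a point fixed in the world has none). Each returns a list of dicts, best first, with "confidence" (0 to 1); they miss things now and then, are a little off and sometimes report something else, mostly with a low value. They report only what shows in the picture. A call takes as long as a camera call.
- robot.recognise(camera, label): "uv" ([column, row] in pixels, amid what is visible of it).
The state is a dict: "t": time; "q": joint angles; "dq": joint speeds; "joint_torque": joint torques, N m; "tool_pos": TCP position; "orientation": TCP orientation; "force": force on the tool from outside, world axes, zero at the start; "wrist_torque": the same for the moment, N m; "opening": finger opening in m; "gripper_force": force on a finger pad.
Only numpy, scipy, OpenCV 4.12 (cv2) and the standard library are available. Lean on these libraries where they do the work, as an engineer would, in place of code of your own. Each camera call takes 0.05 s, during which the arm holds its last target. There are 200 camera calls.

### The job

Secure the well plate in the bench plate press: first slide the press's bolt fully home through its keeper in front of the plate, then lower the small pivot lever on the press head just until you feel the foot take up on the plate, so that it holds the plate with light pressure of about 8 newtons, and let go of the lever there. Work the foot only by its lever, do not squash the plate, and leave it lying in its nest and the loose things round the press (bottle, petri dish, marker, tweezers) where they are.

Things in the scene. Friction and masses are not known exactly. Their poses are not given: they have to be found in the camera images.
- press: Bench plate press, fixed; place and yaw vary. Origin on the worktop under the nest's centre; x to the back of the press, y to its left, z up. Grey base 12 mm thick (x -72..115, y -152..100 mm). Aluminium column at the back (x 75..109, y +-28 mm) carries a white head (x -18..106, y +-25, z 87..135 mm) that overhangs the nest.
- nest (a point): Centre of the plate nest on the base's upper face, 12 mm above the worktop; rails 8 mm high at its sides and back, open in front.
- well_plate: White loose 96-well plate, 85 x 128 x 17 mm, its long side along the press's y, lying in the nest on the 12 mm base; origin at the centre of its underside. Its top is 28 mm above the worktop.
- bolt (a joint): Slide of the steel bolt, a rod 8 mm thick along the press's y at x -56, z 22 mm, in two bridges on the right of the base. 0 = fully drawn (right), +0.042 m = home, its end through the third bridge, the keeper. Grows toward the press's +y; starts at 0 to 0.008; about 2 N to slide, stays where left, hard stops at both ends.
- keeper (a point): Centre of the keeper, the bridge in front of the plate that the bolt's end must pass through (press frame x -56, y -39, z 22 mm).
- bolt_knob (a point): Top centre of the bolt's upright steel knob: a post 12 to 15 mm thick, 29 mm forward (-x) of the rod; its top is 60 mm above the worktop, its foot 18 mm. It lies at press x -85 mm, y -127 mm when drawn, -85 mm when home. No obstacle within 25 mm to either side (y) of it.
- lever (a joint): Hinge of the pivot lever at the left side of the head. 0 = raised to its stop, pointing forward (-x) and 0.6 rad above level; grows as it is lowered; lower stop at 1.3. Starts at 0 to 0.12. Stiff friction hinge: stays where left (holds foot forces up to 18 N), takes 0.55 N m to turn (about 6.5 N at the pad) before the foot bears; each 10 N of foot force adds 0.3 N m (3.5 N at the pad).
- lever_pad (a point): Centre of the upper face of the lever's black finger pad (30 mm along the lever, 18 mm wide, 10 mm thick), 85 mm from the pivot along the lever and 5 mm above its centre line; push it down here.
- lever_pivot (a point): Centre of the lever's hinge: press frame x 20, y 70, z 110 mm; its axis lies along the press's y. The lever swings in the plane y = 70 mm.
- spindle: Steel spindle through the head; origin 140 mm up with the lever raised, sinks 30 mm per rad of lever. Carries below a sprung round foot (36 mm, rubber sole, 4 N per mm of spindle once it bears) whose setting on the spindle varies by +-6 mm unseen: the sole meets the plate at a lever value anywhere from 0.45 to 0.95, to be felt. Cap on top, 20 mm wide. Too hard squashes the plate.
- reagent_bottle: Bystander: white bottle with a screw cap, 56 mm wide, 100 mm tall, right of the press; origin under its centre.
- petri_dish: Bystander: petri dish 89 mm wide, 15 mm high, left of the press; origin under its centre.
- marker: Bystander: marker pen 135 mm long, 15 mm thick, lying on the worktop to the right; origin under its centre.
- tweezers_pair: Bystander: steel tweezers 125 mm long lying on the worktop to the left; origin under its centre.

How it is judged:
By the outcome, as a careful person would: the job done as asked, in the order asked, and still so for the second after the job is handed in, with the robot touching nothing.
It also fails if it takes over 45 s, if anything falls off the work surface, if the arm or the gripper's body presses on something with over 40 N, if the wrist force passes 120 N, or if a joint passes its speed limit or range.

## Working session

There is one attempt and no reset: what is moved stays moved. The work goes in short steps, Python scripts to look and compute and a tool call to move; the robot and the scene stay as the last step left them, time stands still between calls to the robot, and variables do not carry over. Pictures are saved under pics/ and viewed, at most 10 in all, crops included, and the job is handed in when it is done.

Besides the shell and the picture viewer there is one more tool, called after "Request:" as name(argument=value, ...), one argument or row to a line, values as JSON. move_arm: Moves the arm, as the interface text tells. Its arguments: {"type":"object","properties":{"deltas":{"type":"array","items":{"type":"number"}},"squeeze":{"type":"number"}},"required":["deltas"]}

```bash
mkdir -p pics; cat > h.py <<'E'
import numpy as np, cv2
from plant import robot
from scipy.spatial.transform import Rotation as Ro
def pix2world(cam,uv,d=None,z=None):
    m=robot.camera_model(cam);K=np.array(m["K"]);k=m["k1"];R=np.array(m["R"]);t=np.array(m["t"])
    p=np.array([(uv[0]-K[0,2])/K[0,0],(uv[1]-K[1,2])/K[1,1]]);s=p.copy()
    for _ in range(20): s=p/(1+k*(s@s))
    r=np.array([s[0],s[1],1.])
    if d is None:
        o=-R.T@t; w=R.T@r; d=(z-o[2])/w[2]
    return R.T@(r*d-t)
def w2p(cam,X):
    m=robot.camera_model(cam);K=np.array(m["K"]);c=np.array(m["R"])@X+np.array(m["t"])
    s=c[:2]/c[2]; s=s*(1+m["k1"]*(s@s)); return K[:2,:2]@s+K[:2,2]
E
python3 - <<'E'
from h import *
s=robot.read_state();print(s);
for c in("scene","top"):
    im,d=robot.read_camera(c);cv2.imwrite(f"pics/{c}0.png",im[:,:,::-1]);np.save(f"d_{c}.npy",d)
    m=robot.camera_model(c);print(c,m,"pos",-np.array(m["R"]).T@m["t"])
    for l in("bolt_knob","lever_pad","lever_pivot","keeper","spindle","well_plate","press","reagent_bottle","petri_dish","marker","tweezers_pair"):
        for r in robot.recognise(c,l)[:2]:
            u,v=map(int,r["uv"]); dd=d[v,u]
            print(c,l,np.round(r["uv"],1),round(r["confidence"],2),np.round(pix2world(c,r["uv"],dd),3) if dd>0 else None)
E
```

```text
{'t': 0.0, 'q': array([ 1.14858171e+00,  1.31144688e-01,  1.48923670e+00,  2.42915463e-05,
        1.52297197e+00, -8.53950570e-02]), 'dq': array([-5.73706271e-04,  3.84486074e-05, -8.81326514e-04, -1.11682457e-03,
       -1.39416484e-03, -1.08738277e-03]), 'joint_torque': array([-2.39341534e-04, -5.59827948e+01, -4.91776299e+01,  7.68250669e-02,
        3.48919106e-02, -1.35626874e-04]), 'tool_pos': array([0.19804583, 0.56582108, 0.22862064]), 'orientation': array([-5.26501151e-01, -3.09668673e+00,  2.66714105e-03]), 'force': array([-0.07921539, -0.02722397,  0.6098823 ]), 'wrist_torque': array([-0.00635094, -0.07378049, -0.00144786]), 'gripper_force': 0.0, 'opening': 0.09286679101630667}
scene {'K': array([[482.46142152,   0.        , 320.26712994],
       [  0.        , 482.46142152, 201.6476471 ],
       [  0.        ,   0.        ,   1.        ]]), 'k1': -0.061764074576776046, 'R': array([[ 0.75289948, -0.65791978, -0.01685031],
       [-0.35156469, -0.38041006, -0.85538906],
       [ 0.55636736,  0.64994596, -0.5177119 ]]), 't': array([-0.39321508,  0.3210189 ,  1.12578509])} p
[... 1085 characters left out ...]
5627208 , 1.38022333])} pos [0.51635074 0.08028168 1.39654216]
top lever_pad [280.8 194.9] 0.64 [0.585 0.198 0.015]
top lever_pivot [308.2 173.6] 0.76 [0.656 0.095 0.133]
top keeper [310.5 172.2] 0.66 [0.673 0.088 0.024]
top keeper [258.8 204.9] 0.36 [0.545 0.28  0.018]
top well_plate [309.9 189.6] 0.79 [0.607 0.088 0.032]
top well_plate [280.7 191.4] 0.57 [0.598 0.199 0.012]
top press [309.7 176.6] 0.65 [0.656 0.09  0.027]
top press [351.4 173.6] 0.5 [ 0.664 -0.059  0.098]
top reagent_bottle [350.8 173.1] 0.66 [ 0.667 -0.057  0.093]
top petri_dish [259.3 202.8] 0.96 [0.553 0.28  0.006]
top petri_dish [331.4 198.4] 0.27 [0.576 0.007 0.032]
top marker [410.4 237.8] 0.64 [ 0.435 -0.302  0.008]
```

```bash
python3 - <<'E'
import cv2
a=cv2.imread("pics/top0.png")[125:245,240:400];cv2.imwrite("pics/topc.png",cv2.resize(a,None,fx=5,fy=5,interpolation=cv2.INTER_CUBIC))
a=cv2.imread("pics/scene0.png")[150:280,250:410];cv2.imwrite("pics/scenec.png",cv2.resize(a,(720,585),interpolation=cv2.INTER_CUBIC))
E
```

```text
(no output)
```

View pics/topc.png

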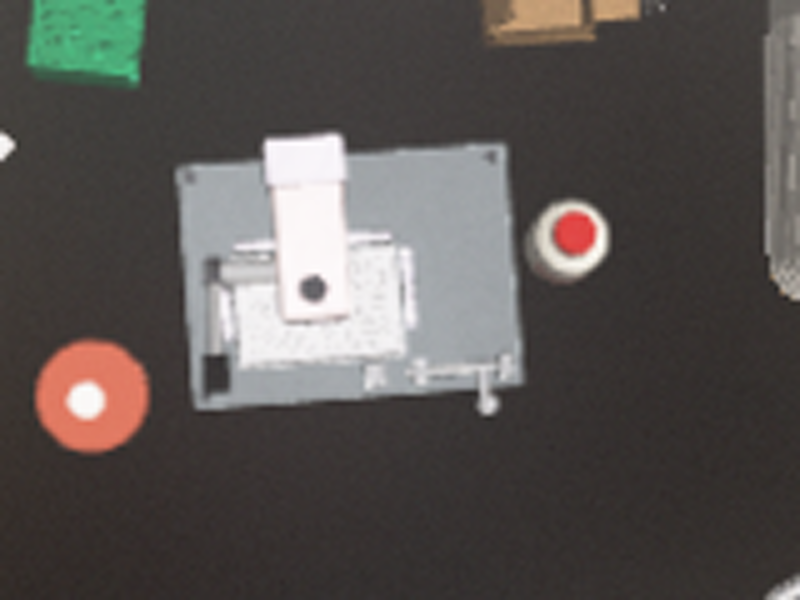

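View pics/scenec.png

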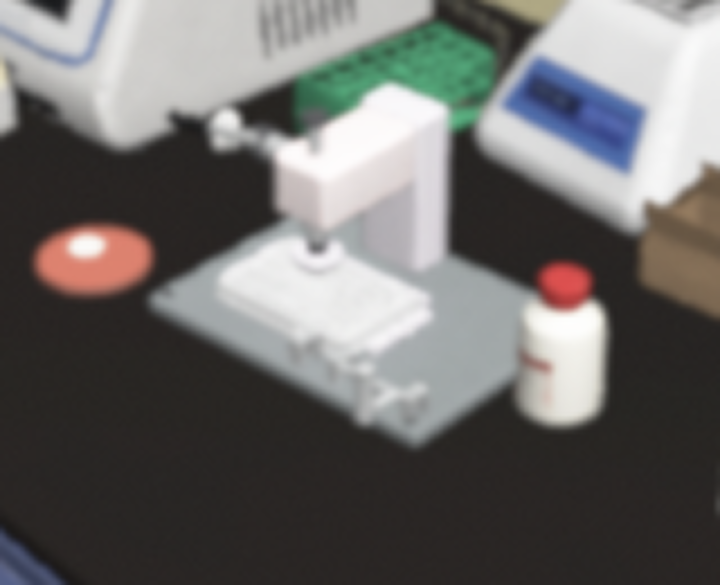

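Top view: the press sits nearly square, with its base corners at crop (178,166), (505,144), (522,382) and (197,408). The knob top is at about (488,404) and the pad at (216,374). Scene view: the base's front corners are at about (150,298) and (415,445), the lever's dark pad end at about (185,122), and the foot is up, clear of the plate. Next I'll fit the press pose from both views.

```bash
cat >> h.py <<'E'
def P(v,pts):
    c,s=np.cos(v[2]),np.sin(v[2]); pts=np.atleast_2d(pts)/1000.
    return np.c_[v[0]+c*pts[:,0]-s*pts[:,1], v[1]+s*pts[:,0]+c*pts[:,1], pts[:,2]]
E
python3 - <<'E'
from h import *
from scipy.optimize import least_squares
T=lambda a:np.array(a)/5+[240,125]; S=lambda a:np.array(a)/4.5+[250,150]
# pixel centres: resize offset
obs=[("top",(115,100,12),T((178,166))),("top",(115,-152,12),T((505,144))),("top",(-72,-152,12),T((522,383))),("top",(-72,100,12),T((197,409))),
("scene",(-72,100,12),S((150,300))),("scene",(-72,-152,12),S((415,444))),("top",(0,0,140),T((312,288)))]
f=lambda v:np.concatenate([w2p(c,P(v,p)[0])-(o-0.4) for c,p,o in obs])
r=least_squares(f,[.6,.09,0]);print(r.x,np.round(r.fun.reshape(-1,2),1))
v=r.x;np.save("v.npy",v)
# knob y offset
for c,o in(("top",T((488,403))),):
    X=pix2world(c,o-.4,z=.06);print("knob",X, "expect drawn",P(v,(-85,-127,60)))
for q in(0,.06,.12):
    a=.6-q;p=(20-85*np.cos(a)-5*np.sin(a),70,110+85*np.sin(a)+5*np.cos(a));X=P(v,p)[0]
    print(q,np.round(p,1),X,(w2p("top",X)+.4-[240,125])*5,(w2p("scene",X)+.4-[250,150])*4.5)
for yk in(-127,-123,-119):
    X=P(v,(-85,yk,60))[0];print(yk,X,(w2p("top",X)+.4-[240,125])*5,(w2p("scene",X)+.4-[250,150])*4.5)
s=robot.read_state();print(Ro.from_rotvec(s["orientation"]).as_matrix().round(3))
E
```

```text
[0.62192373 0.11265574 0.1028996 ] [[ 0.   0. ]
 [ 0.5 -0.4]
 [ 0.9  0.6]
 [-0.3  0.3]
 [-0.4 -1.3]
 [ 0.  -2.2]
 [ 0.8  0.8]]
knob [ 0.55077232 -0.01353324  0.06      ] expect drawn [[ 0.55041853 -0.02240353  0.06      ]]
0 [-53.   70.  162.1] [0.56203694 0.17684381 0.16212129] [218.05905951 374.93224843] [186.36123541 112.34298067]
0.06 [-55.5  70.  158. ] [0.55955098 0.1765871  0.1579901 ] [218.79434463 378.83952828] [184.00135314 119.0413017 ]
0.12 [-57.7  70.  153.7] [0.55733522 0.17635829 0.1536862 ] [219.51544376 382.33274661] [181.94456036 125.81560883]
-127 [ 0.55041853 -0.02240353  0.06      ] [500.05257473 403.81727841] [372.67694727 366.8338252 ]
-123 [ 0.55000766 -0.01842469  0.06      ] [494.62697039 404.22647321] [368.01007604 364.47075615]
-119 [ 0.54959679 -0.01444584  0.06      ] [489.20028136 404.63571574] [363.35885452 362.11553632]
[[-0.944  0.33   0.   ]
 [ 0.33   0.944 -0.   ]
 [-0.    -0.    -1.   ]]
```

```bash
cat >> h.py <<'E'
def go(X,Rt,s=None):
    "tool-frame delta from measured pose to world pose"
    s=s or robot.read_state();R0=Ro.from_rotvec(s["orientation"])
    return np.round(np.r_[R0.inv().apply(np.array(X)-s["tool_pos"]),(R0.inv()*Ro.from_matrix(Rt)).as_rotvec()],4)
def Rtool(v,a=0.):
    "tool z = -(sin a,0,cos a) in press frame, tool y = press y"
    z=np.array([-np.sin(a),0,-np.cos(a)]);y=np.array([0,1.,0]);x=np.cross(y,z)
    return Ro.from_euler("z",v[2]).as_matrix()@np.c_[x,y,z]
E
python3 - <<'E'
from h import *
v=np.load("v.npy");X=P(v,(-85,-156,229))[0];print(X,go(X,Rtool(v)))
E
```

```text
[ 0.55339736 -0.05125013  0.229     ] [-0.5393 -0.4655  0.0006 -0.      0.     -0.4397]
```

Request:
move_arm(
  deltas=[-0.539,-0.4655,0,0,0,-0.44,0,-0.539,-0.4655,0,0,0,-0.44,0,-0.539,-0.4655,0,0,0,-0.44,0,-0.539,-0.4655,0,0,0,-0.44,0,-0.539,-0.4655,0,0,0,-0.44,0,-0.539,-0.4655,0,0,0,-0.44,0,-0.539,-0.4655,0,0,0,-0.44,0,-0.539,-0.4655,0,0,0,-0.44,0,-0.539,-0.4655,0,0,0,-0.44,0,-0.539,-0.4655,0,0,0,-0.44,0,-0.539,-0.4655,0,0,0,-0.44,0,-0.539,-0.4655,0,0,0,-0.44,0],
)

```text
t: 2.7
tool_pos: [0.5541, -0.0543, 0.2295]
orientation: [-0.158, 3.138, -0.001]
force: [-0.1, 0.8, -0.3]
opening: 0.0005
gripper_force: 0.0
```

Request:
move_arm(
  deltas=[0,0,0.06,0,0,0,0,0,0,0.12,0,0,0,0,0,0,0.165,0,0,0,0,0,0,0.183,0,0,0,0,0,0,0.183,0,0,0,0],
)

```text
t: 3.32
tool_pos: [0.5526, -0.051, 0.0461]
orientation: [0.162, -3.136, -0.001]
force: [-0.2, -0.4, -0.6]
opening: 0.0003
gripper_force: 0.0
```

```bash
python3 - <<'E'
from h import *
a,d=robot.read_camera("scene");a=a[170:270,290:410,::-1]
b,_=robot.read_camera("top");b=b[170:235,270:390,::-1]
r=lambda i:cv2.resize(i,None,fx=5,fy=5,interpolation=cv2.INTER_CUBIC)
cv2.imwrite("pics/k1.png",np.hstack([r(a)[:, :400*2//2+0] if 0 else cv2.resize(a,(480,400)),cv2.resize(b[:,20:100],(320,260)) if 0 else cv2.resize(cv2.copyMakeBorder(b[:65,24:104],0,15,0,0,0),(320,320)).__class__(np.zeros((0,))) if 0 else cv2.copyMakeBorder(cv2.resize(b[:,40:93],(318,390)),0,10,0,0,0)]))
s=robot.read_state();v=np.load("v.npy");print(s["tool_pos"],s["force"]); q=s["tool_pos"][:2]-v[:2];c,n=np.cos(v[2]),np.sin(v[2]);print("press",c*q[0]+n*q[1],-n*q[0]+c*q[1])
E
```

```text
[ 0.55483297 -0.05142888  0.04890273] [ 0.7881001  -0.35954321  0.1855561 ]
press -0.08359033784399046 -0.156325266248916
```

View pics/k1.png

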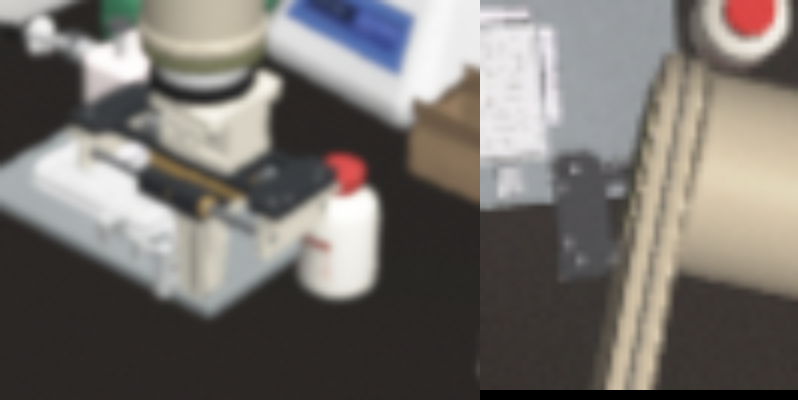

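Scene view: the closed fingers at crop (200,260) stand just right of the knob (163,270), clear of the bottle. I'll push now.

Request:
move_arm(
  deltas=[0,0.008,0,0,0,0,0,0,0.016,0,0,0,0,0,0,0.022,0,0,0,0,0,0,0.028,0,0,0,0,0,0,0.033,0,0,0,0,0,0,0.038,0,0,0,0,0],
)

```text
t: 4.18
tool_pos: [0.5492, -0.0131, 0.0466]
orientation: [0.162, -3.137, 0.0]
force: [1.0, -1.7, 1.2]
opening: 0.0005
gripper_force: 1.1
```

Request:
move_arm(
  deltas=[0,0.002,0,0,0,0,0,0,0.004,0,0,0,0,0],
)

```text
t: 4.42
tool_pos: [0.5488, -0.0093, 0.0466]
orientation: [0.162, -3.137, 0.0]
force: [1.6, -1.4, 1.2]
opening: 0.0004
gripper_force: 1.1
```

Request:
move_arm(
  deltas=[0,0.0015,0,0,0,0,0,0,0.002,0,0,0,0,0],
)

```text
t: 4.68
tool_pos: [0.5486, -0.0074, 0.0466]
orientation: [0.162, -3.137, -0.0]
force: [1.1, -2.4, 0.9]
opening: 0.0008
gripper_force: 1.0
```

Request:
move_arm(
  deltas=[0,0.001,0,0,0,0,0,0,0.002,0,0,0,0,0],
)

```text
t: 4.92
tool_pos: [0.5484, -0.0054, 0.0466]
orientation: [0.162, -3.137, 0.0]
force: [0.2, -3.1, 1.0]
opening: 0.0006
gripper_force: 1.0
```

Request:
move_arm(
  deltas=[0,0.001,0,0,0,0,0,0,0.002,0,0,0,0,0],
)

```text
t: 5.18
tool_pos: [0.5482, -0.0034, 0.0466]
orientation: [0.162, -3.137, 0.0]
force: [1.2, -3.3, 0.8]
opening: 0.0005
gripper_force: 1.9
```

Request:
move_arm(
  deltas=[0,0.001,0,0,0,0,0,0,0.002,0,0,0,0,0],
)

```text
t: 5.42
tool_pos: [0.5481, -0.0029, 0.0467]
orientation: [-0.162, 3.137, -0.004]
force: [1.1, -11.8, 0.6]
opening: 0.0005
gripper_force: 6.0
```

The hard stop is felt at 12 N and the TCP is at press y ≈ -107 mm, as expected for home. I'll back off and work out the lever approach.

Request:
move_arm(
  deltas=[0,-0.015,0,0,0,0,0,0,-0.015,-0.06,0,0,0,0,0,-0.015,-0.12,0,0,0,0,0,-0.015,-0.17,0,0,0,0,0,-0.015,-0.2,0,0,0,0,0,-0.015,-0.2,0,0,0,0],
)

```text
t: 6.18
tool_pos: [0.551, -0.0166, 0.2497]
orientation: [-0.162, 3.132, -0.0]
force: [-0.5, 0.0, 1.0]
opening: 0.0005
gripper_force: 0.0
```

```bash
python3 - <<'E'
from h import *
v=np.load("v.npy")
im,_=robot.read_camera("top");b=im[170:235,270:390,::-1]
cv2.imwrite("pics/k2.png",cv2.resize(b,(780,422),interpolation=cv2.INTER_CUBIC))
tip=robot.tips_ahead
def tcp(q,gap):  # lever angle q, mm gap
    a=.6-q;h=5+gap+tip*1000
    return P(v,(20-85*np.cos(a)+h*np.sin(a),70,110+85*np.sin(a)+h*np.cos(a)))[0],Rtool(v,a)
s=robot.read_state();print(s["tool_pos"],s["force"],tip)
print(go(*tcp(.06,25),s),tcp(.06,25)[0])
E
```

```text
[ 0.54999095 -0.01649995  0.24726031] [-0.00940518  0.69875817 -0.7347313 ] 0.011
[-5.300e-02  1.911e-01  5.850e-02  0.000e+00  5.417e-01  4.000e-04] [0.58307614 0.17901641 0.18886762]
```

View pics/k2.png

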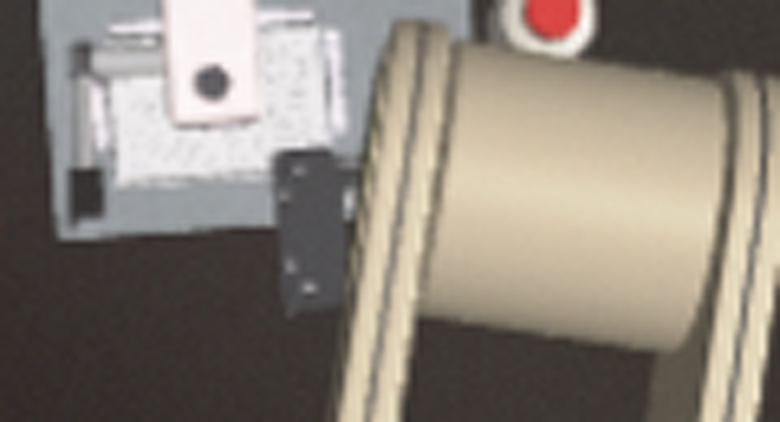

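Top view: the pad is dark at crop (87,193), and the arm still hides the knob. I'll check the bolt once I'm over the lever.

Request:
move_arm(
  deltas=[-0.02,0.06,0,0,0.18,0,0,-0.04,0.12,0,0,0.36,0,0,-0.053,0.17,0,0,0.54,0,0,-0.053,0.191,0.02,0,0.542,0,0,-0.053,0.191,0.058,0,0.542,0,0,-0.053,0.191,0.058,0,0.542,0,0,-0.053,0.191,0.058,0,0.542,0,0],
)

```text
t: 7.1
tool_pos: [0.5823, 0.1785, 0.189]
orientation: [0.133, -2.596, 0.037]
force: [0.4, -0.9, 0.6]
opening: 0.0003
gripper_force: 0.0
```

```bash
python3 - <<'E'
from h import *
v=np.load("v.npy")
b,_=robot.read_camera("top");a,_=robot.read_camera("scene");s=robot.read_state()
cv2.imwrite("pics/k3.png",np.hstack([cv2.resize(a[165:265,280:370,::-1],(450,500),interpolation=2),cv2.resize(b[170:240,280:349,::-1],(345,350),interpolation=2) if 0 else cv2.copyMakeBorder(cv2.resize(b[170:240,280:349,::-1],(345,350),interpolation=2),0,150,0,0,0)]))
for yk in(-85,-119):
    for X in (P(v,(-85,yk,60))[0],): print(yk,(w2p("top",X)-[280,170])*5+[450,0],(w2p("scene",X)-[280,165])*5)
print(s["tool_pos"],s["force"],(w2p("scene",s["tool_pos"])-[280,165])*5)
E
```

```text
-85 [691.03287373 181.11595878] [208.49523347 303.45368364]
-119 [737.20028136 177.63571574] [251.73206058 325.35059591]
[0.58329515 0.17859995 0.19090206] [ 0.24874748  0.4509225  -0.18403626] [78.49267382 -6.1574388 ]
```

View pics/k3.png

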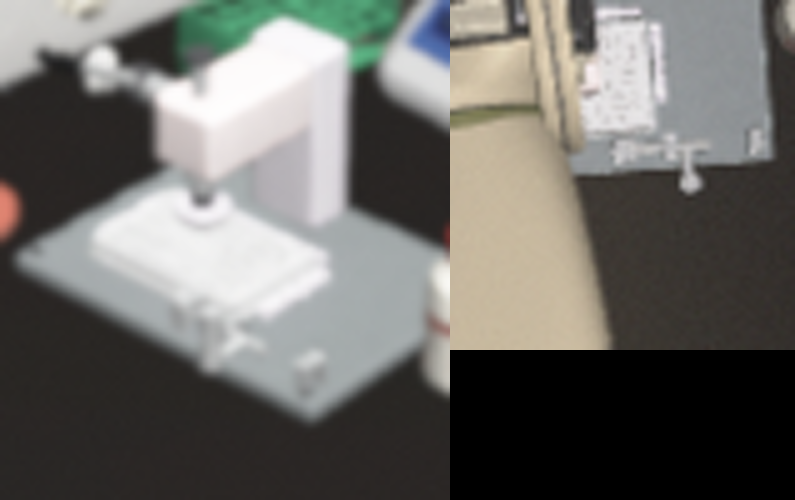

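The top view shows the knob at (690,180), matching the home prediction (691,181), with the rod through the keeper and the plate in place. The fingertips are over the pad. Now I'll touch the lever.

Request:
move_arm(
  deltas=[0,0,0.01,0,0,0,0,0,0,0.018,0,0,0,0,0,0,0.022,0,0,0,0,0,0,0.025,0,0,0,0,0,0,0.025,0,0,0,0],
)

```text
t: 7.82
tool_pos: [0.5697, 0.1777, 0.1677]
orientation: [0.134, -2.597, 0.037]
force: [-0.6, -0.7, 3.5]
opening: 0.0003
gripper_force: 1.4
```

Request:
move_arm(
  deltas=[0.0008,0,0.0051,0,-0.06,0,0,0.0013,0,0.0103,0,-0.12,0,0,0.0013,0,0.0103,0,-0.12,0,0],
)

```text
t: 8.2
tool_pos: [0.563, 0.1772, 0.1599]
orientation: [0.141, -2.717, 0.03]
force: [3.0, 0.3, 4.5]
opening: 0.0007
gripper_force: 2.5
```

Request:
move_arm(
  deltas=[0.0008,0,0.0051,0,-0.06,0,0,0.0013,0,0.0103,0,-0.12,0,0,0.0015,0,0.0155,0,-0.18,0,0,0.0015,0,0.0181,0,-0.21,0,0],
)

```text
t: 8.7
tool_pos: [0.555, 0.1763, 0.144]
orientation: [0.151, -2.927, 0.016]
force: [0.5, -1.2, 6.9]
opening: 0.0005
gripper_force: 2.9
```

Request:
move_arm(
  deltas=[0.0003,0,0.0017,0,-0.02,0,0],
)

```text
t: 8.82
tool_pos: [0.5543, 0.1762, 0.1425]
orientation: [0.152, -2.946, 0.014]
force: [-0.8, -0.3, 5.2]
opening: 0.0004
gripper_force: 2.9
```

Request:
move_arm(
  deltas=[0.0003,0,0.0017,0,-0.02,0,0],
)

```text
t: 8.95
tool_pos: [0.5537, 0.1761, 0.1407]
orientation: [0.153, -2.966, 0.013]
force: [-1.5, -0.1, 6.1]
opening: 0.0005
gripper_force: 2.9
```

```bash
cat > m.py <<'E'
from h import *
v=np.load("v.npy");Rz=Ro.from_euler("z",v[2])
L=[]
for i in range(6):
    s=robot.read_state();f=Ro.from_rotvec(s["orientation"]).inv().apply(s["force"]);
    p=Rz.inv().apply(s["tool_pos"]-[v[0],v[1],0])*1000
    d=np.array([20-p[0],p[2]-110]); r=np.hypot(*d)
    q=.6-(np.arctan2(d[1],d[0])-np.arctan2(16,85))
    L.append([s["t"],-f[2],f[0],q,r,p[1]]); robot.read_camera("top")
L=np.array(L);print("t Fn Fx q r y",L.mean(0).round(3),"sd",L.std(0).round(3))
E
python3 m.py
```

```text
t Fn Fx q r y [ 9.075  5.619  1.568  0.427 86.979 70.139] sd [0.085 0.629 0.856 0.001 0.028 0.008]
```

Request:
move_arm(
  deltas=[0.0003,0,0.0017,0,-0.02,0,0],
)

```text
t: 9.38
tool_pos: [0.5531, 0.176, 0.1388]
orientation: [0.154, -2.985, 0.012]
force: [-1.5, 0.4, 5.6]
opening: 0.0005
gripper_force: 3.1
```

Request:
move_arm(
  deltas=[0.0003,0,0.0017,0,-0.02,0,0],
)

```text
t: 9.5
tool_pos: [0.5526, 0.176, 0.1372]
orientation: [0.155, -3.005, 0.01]
force: [-1.8, -0.5, 5.4]
opening: 0.0001
gripper_force: 3.1
```

```bash
python3 m.py
```

```text
t Fn Fx q r y [ 9.625  4.569  0.906  0.47  86.853 70.142] sd [8.50e-02 4.50e-01 1.03e+00 1.00e-03 2.10e-02 8.00e-03]
```

Request:
move_arm(
  deltas=[0.0003,0,0.0017,0,-0.02,0,0],
)

```text
t: 9.93
tool_pos: [0.552, 0.1759, 0.1354]
orientation: [0.156, -3.025, 0.009]
force: [-1.6, -1.3, 6.8]
opening: 0.0008
gripper_force: 3.1
```

Request:
move_arm(
  deltas=[0.0003,0,0.0017,0,-0.02,0,0],
)

```text
t: 10.05
tool_pos: [0.5516, 0.1759, 0.1337]
orientation: [0.157, -3.046, 0.007]
force: [-1.0, -0.5, 6.2]
opening: 0.0003
gripper_force: 3.1
```

```bash
python3 m.py
```

```text
t Fn Fx q r y [10.175  4.66   0.167  0.511 86.839 70.13 ] sd [0.085 0.769 0.877 0.001 0.02  0.008]
```

Request:
move_arm(
  deltas=[0.0003,0,0.0017,0,-0.02,0,0],
)

```text
t: 10.48
tool_pos: [0.5511, 0.1759, 0.132]
orientation: [0.158, -3.066, 0.006]
force: [-0.5, -0.0, 5.7]
opening: 0.0004
gripper_force: 3.1
```

```bash
python3 m.py
```

```text
t Fn Fx q r y [10.6    3.366 -0.628  0.532 86.843 70.134] sd [8.500e-02 1.449e+00 8.340e-01 1.000e-03 2.300e-02 1.200e-02]
```

Request:
move_arm(
  deltas=[0.0003,0,0.0017,0,-0.02,0,0],
)

```text
t: 10.9
tool_pos: [0.5506, 0.1758, 0.1303]
orientation: [0.159, -3.086, 0.004]
force: [-0.6, 0.6, 5.7]
opening: 0.0005
gripper_force: 3.1
```

Request:
move_arm(
  deltas=[0.0003,0,0.0017,0,-0.02,0,0],
)

```text
t: 11.02
tool_pos: [0.5502, 0.1758, 0.1286]
orientation: [0.16, -3.106, 0.002]
force: [0.3, -0.1, 5.8]
opening: 0.0003
gripper_force: 3.1
```

Request:
move_arm(
  deltas=[0.0003,0,0.0017,0,-0.02,0,0],
)

```text
t: 11.15
tool_pos: [0.5499, 0.1757, 0.127]
orientation: [0.161, -3.127, 0.001]
force: [0.6, -0.2, 7.1]
opening: 0.0008
gripper_force: 3.0
```

```bash
python3 m.py
```

```text
t Fn Fx q r y [11.275  4.215 -1.894  0.591 86.948 70.141] sd [8.500e-02 1.523e+00 8.440e-01 1.000e-03 3.100e-02 1.000e-02]
```

Request:
move_arm(
  deltas=[0.0003,0,0.0017,0,-0.02,0,0],
)

```text
t: 11.58
tool_pos: [0.5495, 0.1757, 0.1252]
orientation: [-0.161, 3.129, 0.001]
force: [-0.7, 0.1, 6.1]
opening: 0.0001
gripper_force: 3.1
```

Request:
move_arm(
  deltas=[0.0003,0,0.0017,0,-0.02,0,0],
)

```text
t: 11.7
tool_pos: [0.5492, 0.1757, 0.1235]
orientation: [-0.16, 3.109, 0.002]
force: [-0.5, 0.0, 5.9]
opening: 0.0006
gripper_force: 3.1
```

Request:
move_arm(
  deltas=[0.0003,0,0.0017,0,-0.02,0,0],
)

```text
t: 11.82
tool_pos: [0.5489, 0.1756, 0.1218]
orientation: [-0.159, 3.089, 0.004]
force: [-0.5, 0.3, 6.9]
opening: 0.0007
gripper_force: 3.1
```

Request:
move_arm(
  deltas=[0.0003,0,0.0017,0,-0.02,0,0],
)

```text
t: 11.95
tool_pos: [0.5487, 0.1756, 0.1201]
orientation: [-0.158, 3.069, 0.005]
force: [-0.4, -1.2, 5.9]
opening: 0.0006
gripper_force: 3.1
```

Request:
move_arm(
  deltas=[0.0003,0,0.0017,0,-0.02,0,0],
)

```text
t: 12.08
tool_pos: [0.5485, 0.1756, 0.1184]
orientation: [-0.157, 3.049, 0.007]
force: [-0.5, -1.0, 5.4]
opening: 0.0005
gripper_force: 3.1
```

Request:
move_arm(
  deltas=[0.0003,0,0.0017,0,-0.02,0,0],
)

```text
t: 12.2
tool_pos: [0.5484, 0.1756, 0.1167]
orientation: [-0.156, 3.029, 0.009]
force: [-0.4, 0.3, 6.4]
opening: 0.0002
gripper_force: 3.1
```

Request:
move_arm(
  deltas=[0.0003,0,0.0017,0,-0.02,0,0],
)

```text
t: 12.32
tool_pos: [0.5482, 0.1756, 0.115]
orientation: [-0.155, 3.009, 0.01]
force: [-1.0, 0.1, 5.7]
opening: 0.0005
gripper_force: 3.1
```

Request:
move_arm(
  deltas=[0.0003,0,0.0017,0,-0.02,0,0],
)

```text
t: 12.45
tool_pos: [0.5482, 0.1755, 0.1133]
orientation: [-0.154, 2.989, 0.012]
force: [-1.8, 0.5, 4.9]
opening: 0.0005
gripper_force: 3.1
```

```bash
python3 m.py
```

```text
t Fn Fx q r y [12.575  3.428 -1.258  0.752 87.114 70.139] sd [8.500e-02 1.018e+00 1.155e+00 1.000e-03 8.500e-02 1.800e-02]
```

Request:
move_arm(
  deltas=[0.0003,0,0.0017,0,-0.02,0,0],
)

```text
t: 12.88
tool_pos: [0.548, 0.1755, 0.1113]
orientation: [-0.153, 2.97, 0.013]
force: [-2.2, -0.2, 7.2]
opening: 0.0004
gripper_force: 3.5
```

Request:
move_arm(
  deltas=[0.0003,0,0.0017,0,-0.02,0,0],
)

```text
t: 13.0
tool_pos: [0.548, 0.1755, 0.1097]
orientation: [-0.152, 2.95, 0.014]
force: [-2.4, 0.3, 7.4]
opening: 0.0005
gripper_force: 3.9
```

Request:
move_arm(
  deltas=[0.0003,0,0.0017,0,-0.02,0,0],
)

```text
t: 13.12
tool_pos: [0.548, 0.1756, 0.1081]
orientation: [-0.151, 2.929, 0.016]
force: [-2.5, -0.4, 8.0]
opening: 0.0005
gripper_force: 4.3
```

The steady finger-load signal rose from 3.1 in even 0.4 steps. That is the slope expected for the foot bearing, and it puts the foot at about 7 N now. I'll check it settled.

```bash
python3 m.py; python3 -c "
from h import *
L=[]
for i in range(4):
    s=robot.read_state();L.append(s['gripper_force']);robot.read_camera('top')
print(np.round(L,3))"
```

```text
t Fn Fx q r y [13.25   4.477 -0.678  0.81  87.119 70.137] sd [8.500e-02 1.824e+00 1.009e+00 1.000e-03 1.400e-02 1.200e-02]
[2.473 2.589 2.652 2.656]
```

Request:
move_arm(
  deltas=[0.0001,0,0.0006,0,-0.007,0,0],
)

```text
t: 13.75
tool_pos: [0.548, 0.1755, 0.1074]
orientation: [-0.151, 2.923, 0.016]
force: [-3.3, -0.5, 8.4]
opening: 0.0006
gripper_force: 4.4
```

```bash
python3 m.py
```

```text
t Fn Fx q r y [13.875  6.941  0.701  0.816 87.104 70.138] sd [0.085 1.036 0.401 0.    0.009 0.01 ]
```

About 7.8 N by both force and travel. I'll let go straight off the pad and lift clear.

Request:
move_arm(
  deltas=[0,0,-0.01,0,0,0,0,0,0,-0.05,0,0,0,0,0,0,-0.1,0,0,0,0,0,0,-0.15,0,0,0,0,0.05,0.05,-0.18,0,0,0,0,0.1,0.1,-0.18,0,0,0,0,0.13,0.15,-0.18,0,0,0,0,0.13,0.15,-0.18,0,0,0,0],
)

```text
t: 15.05
tool_pos: [0.3651, 0.3096, 0.2548]
orientation: [-0.156, 2.924, 0.017]
force: [0.3, -1.0, -0.3]
opening: 0.0003
gripper_force: 0.0
```

```bash
python3 - <<'E'
from h import *
v=np.load("v.npy")
b,_=robot.read_camera("top");a,_=robot.read_camera("scene");s=robot.read_state()
cv2.imwrite("pics/k4.png",np.hstack([cv2.resize(a[165:265,280:370,::-1],(450,500),interpolation=2),cv2.copyMakeBorder(cv2.resize(b[170:240,280:349,::-1],(345,350),interpolation=2),0,150,0,0,0)]))
q=.816;al=.6-q;X=P(v,(20-85*np.cos(al),70,110+85*np.sin(al)))[0]
print("pad exp",(w2p("scene",X)-[280,165])*5,s["tool_pos"],s["force"])
E
```

```text
pad exp [ 48.884626   153.56833002] [0.36619301 0.30877946 0.254814  ] [ 0.09058708  0.07092585 -0.32488683]
```

View pics/k4.png

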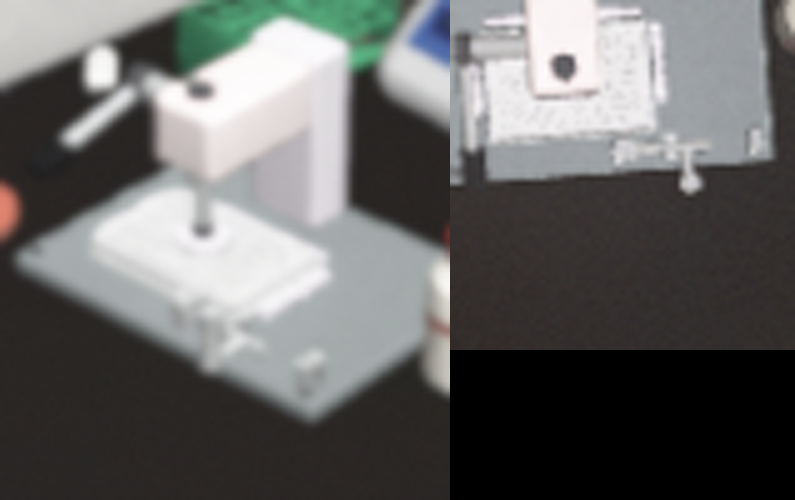

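The lever has stayed down, with its pad at (48,158) against the expected (49,154). The foot is on the plate at (203,235), the bolt is home at (690,180), the plate is in its nest and the arm is clear. I'll hand in the job.

```bash
python3 -c "
from plant import robot
print(robot.close_job())"
```

```text
the job is handed in; nothing more can be done
None
```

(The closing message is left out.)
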